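# Refit the impeller cartridge in the filter head

### The arm

A 6-joint arm with a two-finger parallel gripper is mounted at the origin on the work surface. World frame = base frame: x ahead of the robot, y to its left, z up, the work surface at z = 0. Lengths are in m, angles in rad, forces in N, time in s.
With the tool pointing down it reaches from about 0.375 to 0.975 m from the base axis. Payload 3.8 kg.
Tool frame: the origin (TCP) lies midway between the tips of the shut fingers; the grasp point (between the pads) lies 19 mm behind it; y points along the fingers, x is the direction in which the jaws open and shut, and the axes are right-handed (so a half turn about y gives the same grasp; the last joint's range is limited). The gripper opens to 85 mm and grips with 20 to 120 N. Pads are 22 mm wide; open, the fingers measure 114 mm over their backs; the gripper's body (76 mm by 85 mm) begins 54 mm behind the grasp point. The pads swing forward as they close: fully open they stand 13 mm farther back than shut.
Start: joints at [-1.328, 0.264, 1.604, -0, 1.274, -0.037], TCP at [0.186, -0.649, 0.231] pointing down, gripper open.
Joint ranges: [-2.63, 2.63], [-0.94, 2.18], [0.31, 2.57], [-1.31, 4.45], [0, 2.66], [-2.55, 2.55]. Speed limits (rad/s): [2.57, 2.57, 3.14, 3.14, 3.14, 3.14].

### API

Orientations are given as [roll, pitch, yaw] about the fixed x, y, z axes, in that order (R = Rz(yaw) Ry(pitch) Rx(roll)).
In Python, from station import ctrl gives the robot as it stands.
- The arm moves only by the tool jog_arm, never from a script. Its argument "rows" is a list of rows, each a list of 2 entries, a list of its own where there are three numbers: the shift along the world's x, y, z in units of 25 mm (1.0 is 25 mm), then the turn about the world's z in units of 8 degrees (1.0 is 8 degrees). In form: [[[tx, ty, tz], yaw], ...]. A call has 1 to 12 rows; each row is the pose to reach, as a shift and turn from the pose measured when the call began; what a row does not reach only later rows make up. A row lasts 1/10 s, in which the tool goes at most 50 mm and 8.59 degrees, less where a joint would pass 70% of its speed; a pose out of reach is approached as far as the arm can. A call with a gripper value outside its range is refused whole. "claw" is the opening, from -1 (shut) to 1 (fully open), set as the call begins (left out, the last holds). The fingers move at their own pace and stop on an object; the grip force is fixed at half the most. Time passes only in rows, so rows that repeat a pose let the fingers close. It gives the time, the measured TCP pose, the force and the opening at its end, in the units of the state.
- ctrl.get_obs(): the state, without advancing time (a new reading comes with each control period).
- ctrl.get_image(name): name is "scene" or "top"; returns the picture (384x512x3 uint8, red, green, blue); there is no depth.
- ctrl.calibration(name): a dict with "vertical_fov" (degrees; the focal length in pixels is half the picture's height over the tangent of half this angle, whatever the lens; pixels are square), "cx", "cy" (the principal point, pixels), "cam_to_world" (4x4, takes a point from camera to world coordinates). Camera axes: x right, y down, z forward; pixel columns grow to the right and rows downward; lengths in m; the calibration is good to about 2 mm. A picture is of the moment at which its call begins. calibration takes no time and is no camera call.
- ctrl.hand_in(): hands the job in, once; it reports no verdict.
The state is a dict: "time": time; "joints": joint angles; "joint_velocities": joint speeds; "joint_efforts": joint torques, N m; "tool_pos": TCP position; "eef_rot": TCP orientation; "force": force on the tool from outside, world axes, zero at the start; "wrist_torque": the same for the moment, N m; "opening": finger opening in m.
Only numpy, scipy, OpenCV 4.12 (cv2) and the standard library are available. Lean on these libraries where they do the work, as an engineer would, in place of code of your own. Each camera call takes 0.05 s, during which the arm holds its last target.

### The job

Pick up the black impeller cartridge (the piece with the square stem and four lugs) and fit it into the round well of the grey filter head: let its round nose find the hole, then turn and shuffle it by feel, pressing only gently (never 30 N or more), until the lugs drop into the cross-shaped keyway and it sits fully home and upright. Let go of it there, and leave the jar, the round plug and the clear tub where they stand.

Things in the scene. Friction and masses are not known exactly. Their poses are not given: they have to be found in the camera images.
- impeller: Loose black plastic cartridge, about 70 g, 80 mm tall, upright on the shelf. Origin: centre of the underside; z up. Round nose 28 mm across from 0 to 10 mm up (lowest 4 mm tapered to 20 mm across); four lugs in a cross along its x and y axes, 48 mm tip to tip, each 9 mm wide, from 10 to 20 mm; round collar 50 mm across from 20 to 25 mm. A quarter turn gives the same part.
- stem (a point): Point on the cartridge's square stem, on its axis, 60 mm above its origin: the place to grip. The stem is 18 x 18 mm, its sides square to the cartridge's x and y axes, and runs from 25 to 80 mm up.
- head: Grey filter motor head fixed on the shelf: a block 150 (x) x 130 (y) x 36 mm high with a round well 60 mm across in the middle of its top; two hose stubs stick out 35 mm on its +x side. Origin: centre of the underside, z up. Cartridge origin above this one: 18 mm with the nose in the hole but the lugs lying on the carrier, 8 mm fully home (collar lying on the carrier).
- well (a point): Centre of the mouth of the round well, at rim height, 36 mm above the head's origin; axes as the head's.
- well_seat (a point): Point on the well's axis, 28 mm above the head's origin, at the top of the white carrier in the well. Carrier: round hole 31 mm across, four keyways in a cross, 12 mm wide, 52 mm tip to tip. Its place is not measured: hole up to 2.5 mm off in x and y, keyways turned 0.30 to 1.27 rad counterclockwise (from above) from the head's axes. Rubber-mounted: sinks 0 to 4 mm under 4 to 12 N, then is hard.
- plug: Bystander: loose black round plug, disc 58 mm across and 12 mm high with a round stem 22 mm across up to 42 mm. No lugs. Origin: centre of the underside.
- jar: Bystander: loose food jar with a white cap, 52 mm across, 65 mm high. Origin: centre of the underside.
- tub: Bystander: closed clear plastic tub with a flip-top lid, 136 x 106 x 68 mm, 0.6 kg. Origin: centre of the underside.
Things that resemble listed ones, but are neither listed nor needed, are in the scene too. Several things have the shape of the head; the one meant has the colours described above.

How it is judged:
By the outcome, as a careful person would: the job done as asked, in the order asked, and still so for the second after the job is handed in, with the robot touching nothing.
It also fails if it takes over 58 s, if anything falls off the work surface, if the arm or the gripper's body presses on something with over 40 N, if the wrist force passes 120 N, or if a joint passes its speed limit or range.

## Working session

There is one attempt and no reset: what is moved stays moved. The work goes in short steps, Python scripts to look and compute and a tool call to move; the robot and the scene stay as the last step left them, time stands still between calls to the robot, and variables do not carry over. Pictures are saved under pics/ and viewed, and the job is handed in when it is done.

Besides the shell and the picture viewer there is one more tool, called after "Emit:" as name(argument=value, ...) on one line, values as JSON. jog_arm: Moves the arm, as the interface text tells. Its arguments: {"type":"object","properties":{"rows":{"type":"array"},"claw":{"type":"number"}},"required":["rows"]}

```bash
mkdir -p pics; python3 - <<'E'
from station import ctrl
import cv2,json
for n in("scene","top"):
    im=ctrl.get_image(n); cv2.imwrite(f"pics/{n}0.png",im[:,:,::-1])
    c=ctrl.calibration(n); print(n,c)
o=ctrl.get_obs(); print(o)
E
```

```text
scene {'vertical_fov': 42.42437971872112, 'cx': 254.5163099892419, 'cy': 190.73246556491193, 'cam_to_world': array([[-0.11773387,  0.62452693, -0.77207827,  1.66427139],
       [ 0.99278816,  0.05633565, -0.10582043,  0.19361963],
       [-0.02259217, -0.77896881, -0.62665555,  0.99618259],
       [ 0.        ,  0.        ,  0.        ,  1.        ]])}
top {'vertical_fov': 46.23672935559941, 'cx': 256.95100720644, 'cy': 193.7092463289801, 'cam_to_world': array([[-0.01004126, -0.99844476,  0.05483821,  0.45241497],
       [-0.99994292,  0.01022628,  0.0030943 ,  0.02661118],
       [-0.00365028, -0.05480401, -0.99849046,  1.12333182],
       [ 0.        ,  0.        ,  0.        ,  1.        ]])}
{'time': 0.1, 'joints': array([-1.32791345e+00,  2.64709422e-01,  1.60528140e+00, -1.39929682e-05,
        1.27366455e+00, -3.68986451e-02]), 'joint_velocities': array([ 8.79059223e-04, -2.25610355e-03, -2.54425376e-03,  8.40885079e-05,
       -5.21907030e-04,  4.66951219e-04]), 'joint_efforts': array([-1.35860239e-03, -5.16708505e+01, -3.68590987e+01, -5.05713547e-05,
        6.25696281e-03, -2.14540556e-06]), 'tool_pos': array([ 0.18623169, -0.64810386,  0.23004146]), 'eef_rot': array([-1.57073359,  0.00206181, -1.29101063]), 'force': array([ 0.05593644,  1.24292257, -0.3767528 ]), 'wrist_torque': array([-0.01894844,  0.04562959, -0.04265437]), 'opening': 0.08553836735076355}
```

View pics/scene0.png

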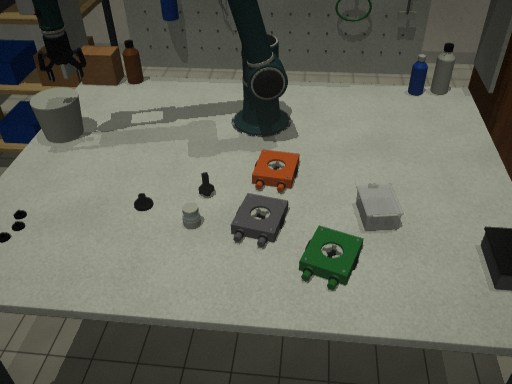

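View pics/top0.png

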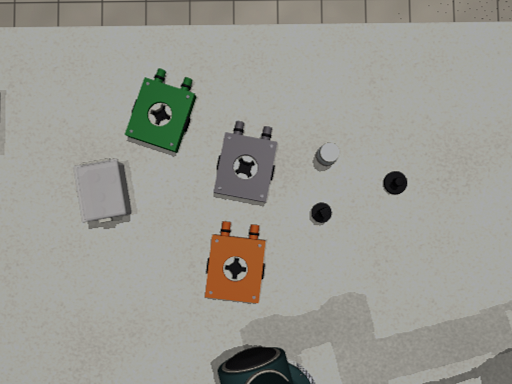

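Candidates in the top view: the impeller is either the black piece at (321,212) or the one at (396,183). The head is the green one (160,114), the grey one (246,168) or the orange one (236,268). The grey head fits the description. In the scene view, the piece with the tall square stem is at (206,185), which is top (321,212). I'll confirm with enlarged crops.

```bash
python3 - <<'E'
import cv2,numpy as np
t=cv2.imread("pics/top0.png");s=cv2.imread("pics/scene0.png")
def cr(im,x,y,w,h,k):return cv2.convertScaleAbs(cv2.resize(im[y:y+h,x:x+w],None,fx=k,fy=k,interpolation=cv2.INTER_CUBIC),alpha=1.8,beta=15)
a=cr(t,210,118,72,92,6);b=cr(t,298,190,46,46,6);c=cr(s,185,160,46,46,6)
H=np.zeros((552,712,3),np.uint8);H[:552,:432]=a;H[:276,434:710]=b;H[276:552,434:710]=c
cv2.imwrite("pics/crop1.png",H)
cv2.imwrite("pics/crop2.png",cr(s,225,185,70,65,8))
E
```

```text
(no output)
```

View pics/crop1.png

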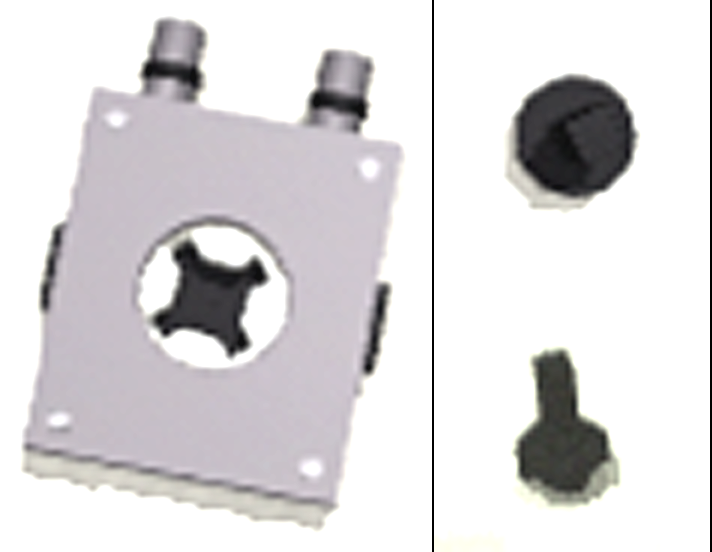

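View pics/crop2.png

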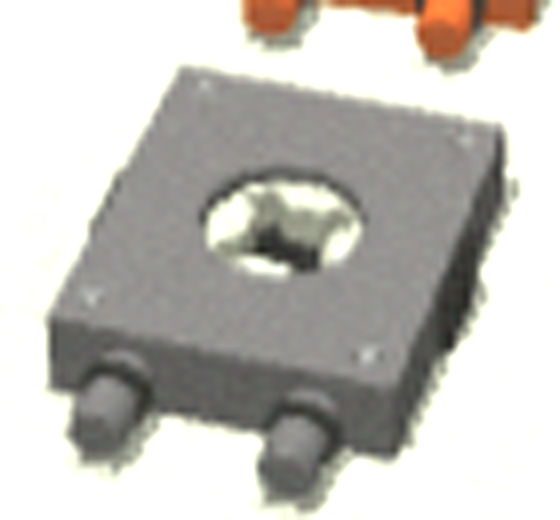

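```bash
cat > h.py <<'E'
import numpy as np,cv2
from station import ctrl
def K(n):
    c=ctrl.calibration(n);f=192/np.tan(np.radians(c['vertical_fov'])/2)
    return f,c['cx'],c['cy'],np.array(c['cam_to_world'])
def proj(n,P):
    f,cx,cy,T=K(n);P=np.atleast_2d(P);q=(P-T[:3,3])@T[:3,:3]
    return np.c_[f*q[:,0]/q[:,2]+cx,f*q[:,1]/q[:,2]+cy]
def back(n,u,v,z):
    f,cx,cy,T=K(n);d=T[:3,:3]@np.array([(u-cx)/f,(v-cy)/f,1]);s=(z-T[2,3])/d[2];return T[:3,3]+s*d
def rect(n,im,cx,cy,z,half=0.05,mm=0.0002):
    """rectified at plane z; picture right=+x, up=+y"""
    N=int(2*half/mm);g=(np.arange(N)-N/2+.5)*mm
    X,Y=np.meshgrid(cx+g,cy-g);p=proj(n,np.c_[X.ravel(),Y.ravel(),np.full(X.size,z)]).astype(np.float32)
    return cv2.remap(im,p[:,0].reshape(N,N),p[:,1].reshape(N,N),cv2.INTER_CUBIC)
E
python3 - <<'E'
from h import *
t=cv2.imread("pics/top0.png");s=cv2.imread("pics/scene0.png")
w=back("top",245.8,166.8,.036);i=back("top",321,212,.025)
print(w,i,back("top",396,183,.02),back("top",327,154,.065))
print("scene check",proj("scene",[w,i]))
print("stem top from scene", back("scene",205,173.5,.08))
cl=lambda im:cv2.convertScaleAbs(im,alpha=1.8,beta=15)
a=cl(rect("top",t,w[0],w[1],.028,.04));b=cv2.convertScaleAbs(rect("top",t,i[0],i[1],.08,.04),alpha=4,beta=0)
cv2.imwrite("pics/r1.png",np.hstack([a,b]))
# keyway
g=cv2.cvtColor(rect("top",t,w[0],w[1],.028,.04),cv2.COLOR_BGR2GRAY);N=len(g)
yy,xx=np.mgrid[:N,:N];r=np.hypot(xx-N/2,yy-N/2)*.2
print(np.percentile(g[r<28],[5,30,60,90]))
E
```

```text
[0.57788248 0.05641407 0.036     ] [ 0.46645805 -0.12575349  0.025     ] [ 0.53586695 -0.31192025  0.02      ] [ 0.60296612 -0.13684548  0.065     ]
scene check [[259.06589657 211.72500491]
 [205.87220626 187.72180695]]
stem top from scene [ 0.46462525 -0.12415314  0.08      ]
[  8.  25. 140. 173.]
```

View pics/r1.png

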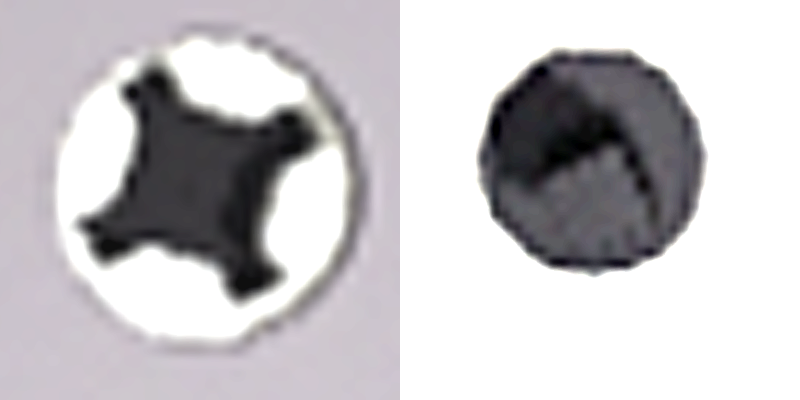

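```bash
python3 - <<'E'
from h import *
from scipy.optimize import minimize
t=cv2.imread("pics/top0.png")
# carrier cross template fit at z=.028
c0=np.array([.5783,.0600]);g=cv2.cvtColor(rect("top",t,*c0,.028,.036),cv2.COLOR_BGR2GRAY).astype(float);N=len(g)
q=(np.arange(N)-N/2+.5)*.2;X,Y=np.meshgrid(q,-q)
def sm(d):return 1/(1+np.exp(-d/0.7))
def model(p):
    x,y,a=p;c,s=np.cos(a),np.sin(a);u=(X-x)*c+(Y-y)*s;v=-(X-x)*s+(Y-y)*c
    d=np.maximum.reduce([15.5-np.hypot(u,v),np.minimum(26-abs(u),6-abs(v)),np.minimum(26-abs(v),6-abs(u))])
    return sm(d)
gg=np.clip((170-g)/150,0,1)
def cost(p):
    m=np.hypot(X-p[0],Y-p[1])<25;M=model(p);return ((M-gg)**2)[m].mean()
best=min((minimize(cost,[x,y,np.radians(29)],method="Nelder-Mead",options=dict(initial_simplex=[[x,y,.5],[x+1,y,.5],[x,y+1,.5],[x,y,.6]])) for x in(-1,1) for y in(-1,1)),key=lambda r:r.fun)
print("carrier",c0+best.x[:2]/1000,np.degrees(best.x[2]),best.fun)
# well rim: circle of the contrast between carrier/wall... head yaw by mask
hsv=t.copy();
# collar: dark blob circle
g2=cv2.cvtColor(rect("top",t,.4665,-.1258,.022,.04),cv2.COLOR_BGR2GRAY);m=(g2<70).astype(np.uint8)
n,l,st,ce=cv2.connectedComponentsWithStats(m);k=1+np.argmax(st[1:,4]);cn=cv2.findContours((l==k).astype(np.uint8),0,1)[0][0]
print("collar",cv2.minEnclosingCircle(cn),st[k]);e=cv2.fitEllipse(cn);print(e,.4665+(e[0][0]-200)*.0002,-.1258-(e[0][1]-200)*.0002)
cv2.imwrite("pics/r2.png",np.hstack([cv2.convertScaleAbs(cv2.resize(rect("top",t,.4658,-.1266,.08,.02,.0001),None,fx=1.5,fy=1.5),alpha=5),np.dstack([np.uint8(255*cv2.resize(np.hstack([gg,model(best.x)]),(400,200)))]*3).repeat(3,0)]))
E
```

```text
carrier [0.5779474  0.05959717] 28.567426402194712 0.003523998036487865
collar ((195.5269775390625, 199.1006622314453), 126.43806457519531) [   71    79   249   246 47379]
((194.94760131835938, 200.29928588867188), (242.77609252929688, 246.86488342285156), 138.614501953125) 0.4654895202636719 -0.12585985717773437
```

View pics/r2.png

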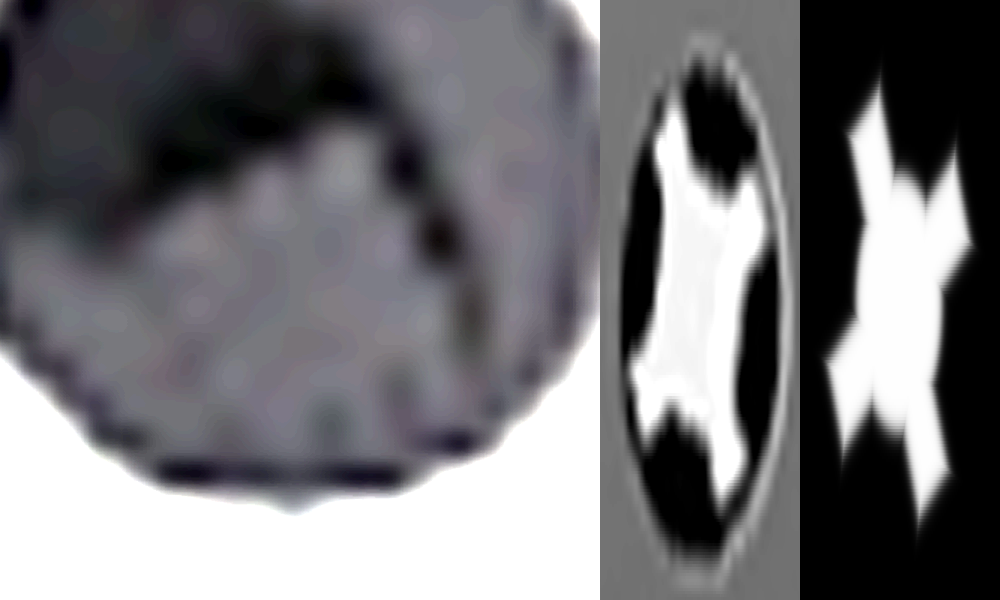

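```bash
python3 - <<'E'
from h import *
for p,z in [((35,125),0),((60,140),0),((82,125),0),((57,92),.1),((57,92),.15)]: print(p,back("scene",*p,z))
print(proj("scene",[[.186,-.648,.23],[.3,-.44,.2],[.466,-.126,.15]]))
E
```

```text
(35, 125) [ 0.10567557 -0.88162312  0.        ]
(60, 140) [ 0.20147742 -0.73604097  0.        ]
(82, 125) [ 0.09054265 -0.69478747  0.        ]
(57, 92) [ 0.01659449 -0.80201643  0.1       ]
(57, 92) [ 0.10852201 -0.7464677   0.15      ]
[[ 68.2117735   82.62768505]
 [116.90771672 109.00644558]
 [202.3245529  155.12014912]]
```

Emit:
jog_arm(rows=[[[11.2,20.9,-3.2],1.5],[[11.2,20.9,-3.2],1.5],[[11.2,20.9,-3.2],1.5],[[11.2,20.9,-3.2],1.5],[[11.2,20.9,-3.2],1.5],[[11.2,20.9,-3.2],1.5],[[11.2,20.9,-3.2],1.5],[[11.2,20.9,-3.2],1.5],[[11.2,20.9,-3.2],1.5],[[11.2,20.9,-3.2],1.5],[[11.2,20.9,-3.2],1.5],[[11.2,20.9,-3.2],1.5]], claw=1)

```text
time: 1.3
tool_pos: [0.4666, -0.1235, 0.1497]
eef_rot: [-1.571, 0.002, -1.081]
force: [1.9, -0.1, -0.6]
opening: 0.0854
```

Emit:
jog_arm(rows=[[[0,-0.1,-2.0],0],[[0,-0.1,-2.0],0],[[0,-0.1,-2.0],0],[[0,-0.1,-2.0],0]])

```text
time: 1.7
tool_pos: [0.4672, -0.127, 0.101]
eef_rot: [-1.57, 0.001, -1.083]
force: [0.2, -0.5, 0.7]
opening: 0.0855
```

```bash
python3 - <<'E'
from h import *
im=ctrl.get_image("scene")[:,:,::-1];o=ctrl.get_obs();print(o['tool_pos'],o['eef_rot'],o['force'])
cv2.imwrite("pics/s2.png",cv2.convertScaleAbs(cv2.resize(im[110:230,150:270],None,fx=5,fy=5,interpolation=cv2.INTER_CUBIC),alpha=2,beta=10))
E
```

```text
[ 0.46769349 -0.12731037  0.10154353] [-1.56864789e+00 -2.44138635e-04 -1.08308413e+00] [ 0.35173833 -0.67203856  0.05575647]
```

View pics/s2.png

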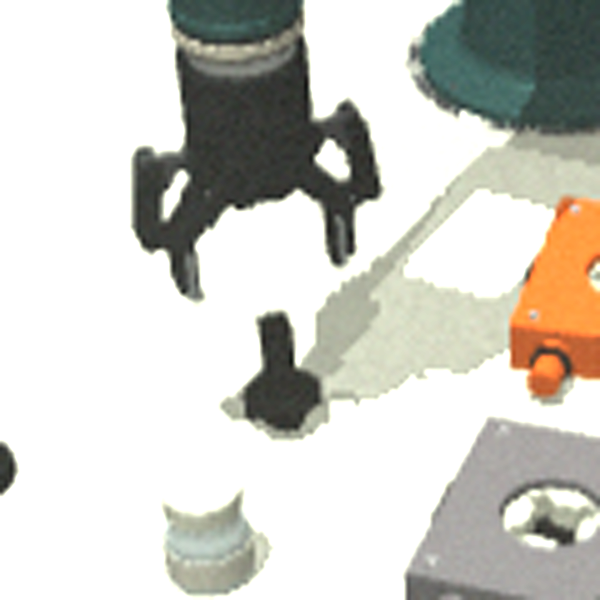

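The open jaws straddle the stem, whose top is at crop (275,315), and they look centred. I'll descend and grip.

Emit:
jog_arm(rows=[[[-0.05,0.03,-1.2],0],[[-0.05,0.03,-2.0],0],[[-0.05,0.03,-2.4],0],[[-0.05,0.03,-2.4],0],[[-0.05,0.03,-2.4],0]])

```text
time: 2.25
tool_pos: [0.4673, -0.1273, 0.0427]
eef_rot: [-1.567, -0.002, -1.084]
force: [-0.5, -0.1, -0.3]
opening: 0.0852
```

Emit:
jog_arm(rows=[[[0,0,0],0],[[0,0,0],0],[[0,0,0],0],[[0,0,0],0],[[0,0,0],0],[[0,0,0],0],[[0,0,0],0],[[0,0,0],0]], claw=-1)

```text
time: 3.05
tool_pos: [0.4673, -0.1273, 0.0428]
eef_rot: [-1.567, -0.002, -1.084]
force: [0.6, 1.0, 1.7]
opening: 0.0175
```

Emit:
jog_arm(rows=[[[0,0,0.8],0],[[0,0,1.6],0],[[0,0,2.4],0],[[0,0,3.2],0],[[0,0,3.6],0],[[0,0,3.6],0],[[0,0,3.6],0]])

```text
time: 3.75
tool_pos: [0.4669, -0.1271, 0.1321]
eef_rot: [-1.568, -0.001, -1.084]
force: [-0.1, 0.1, -1.0]
opening: 0.0173
```

```bash
python3 - <<'E'
from h import *
im=ctrl.get_image("scene")[:,:,::-1];o=ctrl.get_obs();print(o['tool_pos'],o['eef_rot'],o['force'],o['opening'])
cv2.imwrite("pics/s3.png",cv2.convertScaleAbs(cv2.resize(im[100:220,150:270],None,fx=5,fy=5,interpolation=cv2.INTER_CUBIC),alpha=2,beta=10))
E
```

```text
[ 0.46648416 -0.12700827  0.13158495] [-1.56874157e+00 -1.00726453e-04 -1.08400428e+00] [ 0.31424506 -0.60059485 -0.76531731] 0.01685727644189367
```

View pics/s3.png

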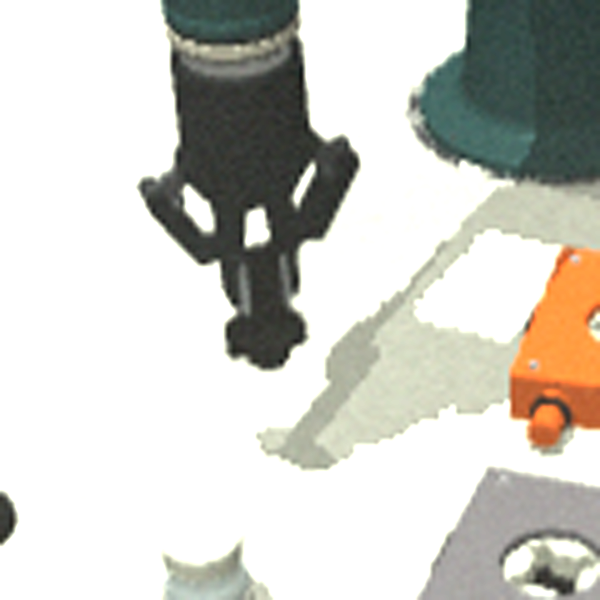

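Emit:
jog_arm(rows=[[[0.9,1.5,0],0.05],[[1.8,3.0,0],0.05],[[2.7,4.5,0],0.05],[[3.6,6.0,0],0.05],[[4.3,7.1,0],0.05],[[4.48,7.44,0],0.05],[[4.48,7.44,0],0.05],[[4.48,7.44,0],0.05],[[4.48,7.44,0],0.05]])

```text
time: 4.7
tool_pos: [0.5773, 0.0578, 0.1309]
eef_rot: [-1.57, 0.0, -1.078]
force: [0.2, 0.6, -1.6]
opening: 0.0173
```

```bash
python3 - <<'E'
from h import *
o=ctrl.get_obs();print(o['tool_pos'],o['eef_rot'],o['force'],o['wrist_torque'],o['opening'])
im=ctrl.get_image("scene")[:,:,::-1];cv2.imwrite("pics/s4.png",cv2.convertScaleAbs(cv2.resize(im[120:260,190:330],None,fx=4,fy=4,interpolation=cv2.INTER_CUBIC),alpha=2,beta=10))
E
```

```text
[0.57733987 0.05775723 0.13089038] [-1.57043012e+00  2.61581082e-04 -1.07819614e+00] [ 0.22911216  0.56280132 -1.56769605] [ 0.0598256  -0.00672158 -0.03686356] 0.017295466070205823
```

View pics/s4.png

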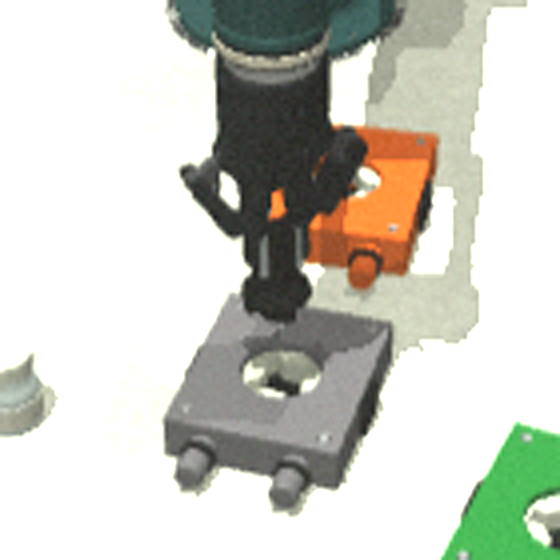

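Emit:
jog_arm(rows=[[[0.05,0.05,-0.8],0],[[0.05,0.05,-1.6],0],[[0.05,0.05,-2.1],0],[[0.05,0.05,-2.3],0],[[0.05,0.05,-2.3],0],[[0.05,0.05,-2.3],0]])

```text
time: 5.35
tool_pos: [0.5794, 0.0588, 0.0744]
eef_rot: [-1.569, -0.0, -1.079]
force: [0.7, -0.4, -0.9]
opening: 0.0171
```

Emit:
jog_arm(rows=[[[0,0,-0.06],0],[[0,0,-0.12],0],[[0,0,-0.18],0],[[0,0,-0.18],0]])

```text
time: 5.75
tool_pos: [0.5793, 0.0588, 0.0699]
eef_rot: [-1.569, -0.0, -1.079]
force: [-0.1, 0.7, -1.4]
opening: 0.017
```

Emit:
jog_arm(rows=[[[-0.03,0,-0.06],0],[[-0.03,0,-0.12],0],[[-0.03,0,-0.18],0],[[-0.03,0,-0.24],0],[[-0.03,0,-0.28],0],[[-0.03,0,-0.28],0]])

```text
time: 6.35
tool_pos: [0.5788, 0.0592, 0.0628]
eef_rot: [-1.568, -0.0, -1.079]
force: [0.3, 2.2, 0.5]
opening: 0.0174
```

Emit:
jog_arm(rows=[[[0,0,-0.04],0],[[0,0,-0.08],0],[[0,0,-0.12],0],[[0,0,-0.12],0]])

```text
time: 6.75
tool_pos: [0.579, 0.0592, 0.0602]
eef_rot: [-1.568, -0.0, -1.079]
force: [0.1, 0.9, 3.8]
opening: 0.0173
```

Emit:
jog_arm(rows=[[[0,0,-0.04],0],[[0,0,-0.06],0],[[0,0,-0.06],0]])

```text
time: 7.05
tool_pos: [0.5792, 0.0594, 0.059]
eef_rot: [-1.567, -0.0, -1.079]
force: [-0.7, 2.5, 3.6]
opening: 0.0174
```

Emit:
jog_arm(rows=[[[-0.01,0.03,-0.02],0],[[-0.02,0.05,-0.02],0],[[-0.02,0.05,-0.02],0]])

```text
time: 7.35
tool_pos: [0.5779, 0.0603, 0.0576]
eef_rot: [-1.569, 0.0, -1.079]
force: [0.5, -0.1, -0.7]
opening: 0.0173
```

```bash
python3 - <<'E'
from h import *
o=ctrl.get_obs();print(o['tool_pos'],o['eef_rot'],o['force'],o['wrist_torque'],o['opening'])
E
```

```text
[0.57792676 0.06028186 0.05756896] [-1.56901875e+00  6.05767159e-06 -1.07882185e+00] [ 0.48450627 -0.08654793 -0.71584819] [ 0.02787    -0.00151436 -0.01614386] 0.017301292248162403
```

Force is gone and the piece is still sinking, so the lugs have found the keyway. I'll continue down gently.

Emit:
jog_arm(rows=[[[0,0,-0.04],0],[[0,0,-0.08],0],[[0,0,-0.12],0],[[0,0,-0.12],0]])

```text
time: 7.75
tool_pos: [0.5777, 0.0602, 0.0542]
eef_rot: [-1.57, 0.0, -1.079]
force: [-0.3, -0.5, -1.5]
opening: 0.0172
```

Emit:
jog_arm(rows=[[[0,0,-0.04],0],[[0,0,-0.08],0],[[0,0,-0.1],0],[[0,0,-0.1],0]])

```text
time: 8.15
tool_pos: [0.5776, 0.0602, 0.0516]
eef_rot: [-1.57, 0.0, -1.079]
force: [0.1, 0.5, -0.4]
opening: 0.017
```

Emit:
jog_arm(rows=[[[0,0,-0.03],0],[[0,0,-0.06],0],[[0,0,-0.06],0]])

```text
time: 8.45
tool_pos: [0.5778, 0.0602, 0.0506]
eef_rot: [-1.57, 0.0, -1.079]
force: [-1.6, -0.6, 3.3]
opening: 0.017
```

Emit:
jog_arm(rows=[[[0,0,-0.03],0],[[0,0,-0.05],0],[[0,0,-0.05],0]])

```text
time: 8.75
tool_pos: [0.5778, 0.0602, 0.0497]
eef_rot: [-1.57, 0.0, -1.079]
force: [-2.3, -0.6, 5.1]
opening: 0.0172
```

Emit:
jog_arm(rows=[[[0,0,0.03],0],[[0,0,0.03],0]])

```text
time: 8.95
tool_pos: [0.5778, 0.0602, 0.0505]
eef_rot: [-1.57, 0.0, -1.079]
force: [-1.8, -0.9, 3.4]
opening: 0.0172
```

Emit:
jog_arm(rows=[[[0,0,0],0],[[0,0,0],0],[[0,0,0],0],[[0,0,0],0],[[0,0,0],0]], claw=0.3)

```text
time: 9.45
tool_pos: [0.5777, 0.0602, 0.0504]
eef_rot: [-1.57, 0.0, -1.079]
force: [0.4, 0.5, 0.0]
opening: 0.0556
```

Emit:
jog_arm(rows=[[[0,0,0.4],0],[[0,0,1],0],[[0,0,1.8],0],[[0,0,2.8],0],[[0,0,4],0],[[0,0,4],0],[[-1.5,0,4],0],[[-3,-2,4],0],[[-4,-4,4],0],[[-4,-6,4],0],[[-4,-6,4],0],[[-4,-6,4],0]])

```text
time: 10.65
tool_pos: [0.4774, -0.092, 0.1512]
eef_rot: [-1.569, -0.001, -1.083]
force: [0.5, -0.1, -0.2]
opening: 0.0557
```

```bash
python3 - <<'E'
from h import *
o=ctrl.get_obs();print(o['time'],o['tool_pos'],o['force'],o['opening'])
s=ctrl.get_image("scene")[:,:,::-1];t=ctrl.get_image("top")[:,:,::-1]
cv2.imwrite("pics/s5.png",np.ascontiguousarray(s));cv2.imwrite("pics/t5.png",np.ascontiguousarray(t))
def cr(im,x,y,w,h,k):return cv2.convertScaleAbs(cv2.resize(im[y:y+h,x:x+w],None,fx=k,fy=k,interpolation=cv2.INTER_CUBIC),alpha=2.5,beta=15)
a=cr(t,210,130,70,70,5.7);b=cr(s,225,170,70,70,5.7);cv2.imwrite("pics/c5.png",np.hstack([a,b]))
# expected stem top/base px
for z in(.033,.088):print(proj("scene",[.578,.060,z]),proj("top",[.578,.060,z]))
E
```

```text
10.65 [ 0.47744683 -0.09204778  0.15119082] [ 0.45395716 -0.11315943 -0.15345802] 0.0556820114159549
[[260.28905128 212.59200116]] [[244.36285325 166.90837182]]
[[259.99668583 198.21669656]] [[243.61186755 164.19166912]]
```

View pics/c5.png

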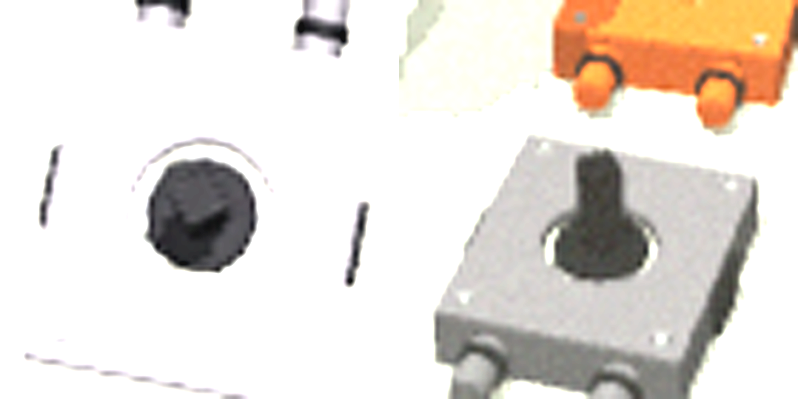

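View pics/s5.png

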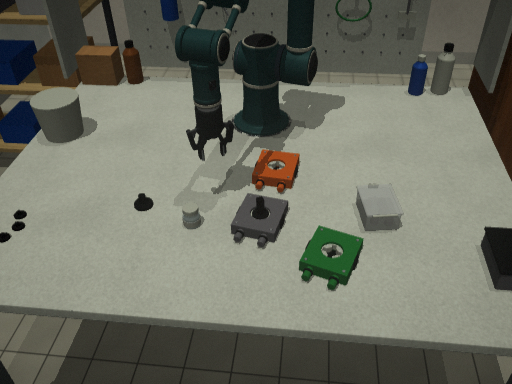

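The scene crop shows the cartridge upright in the grey head's well. Its stem top is at about scene (260,198), and my prediction for fully home was (260.0,198.2). The jar (191,216), the plug (143,202) and the tub (379,207) haven't moved. Handing in.

```bash
python3 - <<'E'
from h import *
a=cv2.imread("pics/scene0.png").astype(int);b=cv2.imread("pics/s5.png").astype(int)
for n,(x,y) in dict(jar=(191,216),plug=(143,202),tub=(379,207)).items():
    w=24 if n=="tub" else 11
    print(n,abs(a-b)[y-w:y+w,x-w:x+w].mean())
print(ctrl.hand_in())
E
```

```text
jar 6.358126721763085
plug 5.49793388429752
tub 7.234953703703703
the job is handed in; nothing more can be done
None
```

The impeller cartridge is seated fully home and upright in the grey filter head. I let go of it, backed the arm clear and handed the job in at about 11 s of the 58 s allowed.

- **Fitting:** I gripped the cartridge by its stem, turned to match the keyway angle I measured in the top picture (about 28.6°). The nose went straight into the hole. The lugs then rested on the carrier at about 4–5 N. A sideways shift of about 1.5 mm by feel let them drop in, with no extra turning needed.
- **Seating:** The tool was at a height of 0.0506 m when the collar touched the carrier; I expected about 0.051 m for fully home. A light press gave at most 5.1 N in the readings, which come only at the end of each move.
- **Final picture:** The stem is upright, with its top at about scene pixel (260,198), which matches my prediction for fully home. The tool reads about zero force clear of everything.
- **Bystanders:** The jar, plug and tub look unmoved in the before and after pictures. The numeric difference around each was 5–7 grey levels. I took this to be image noise and did not compare it with an untouched patch.
- **Disagreement:** The camera and arm positions differed by about 1.3 mm at the grasp, within the 2 mm stated for the calibration. I allowed for part of it in the approach.

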